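# Set the strap gauge leg to its mark and shut the cam lever

## Robot

A 7-joint arm with a two-finger parallel gripper is mounted at the origin on a cart in front of the work surface, level with it; the furniture and walls round the work are solid. World frame = base frame: x ahead of the robot, y to its left, z up, the work surface at z = 0. Lengths are in m, angles in rad, forces in N, time in s.
With the tool pointing down it reaches from about 0.35 to 0.9 m from the base axis. Payload 19.9 kg.
Tool frame: the origin (TCP) lies at the very end of the fingers, on their centre line; the grasp point (between the pads) lies 19 mm behind it (manip.hold_point_z is the x of the grasp point in the tool frame, in m); x points along the fingers, y is the direction in which the jaws open and shut, and the axes are right-handed (so a half turn about x gives the same grasp; the last joint's range is limited). The gripper opens to 85 mm and grips with 20 to 120 N. Pads are 22 mm wide; open, the fingers measure 114 mm over their backs; the gripper's body (76 mm by 85 mm) begins 54 mm behind the grasp point. The pads swing forward as they close: fully open they stand 13 mm farther back than shut.
Start: joints at [-1.266, 0.417, -0.01, 1.614, 0.005, 1.111, -0.053], TCP at [0.212, 0.588, 0.231] pointing down, gripper open.
Joint ranges: [-2.81, 2.81], [-0.39, 2.02], [-1.27, 1.25], [0.06, 2.57], [-1.19, 4.33], [0.19, 2], [-2.82, 2.82]. Speed limits (rad/s): [1.89, 1.89, 2.39, 2.39, 3.01, 3.01, 3.01].

## Interface

Orientations are given as a 3x3 rotation matrix whose columns are the frame's x, y, z axes.
In Python, from workcell import manip gives the robot as it stands. The module is installed in compiled form; this text tells all that it offers.
- The arm moves only by the shell command python3 -m crank 'ROWS' [FORCE]. ROWS is JSON, a list of rows, each a list of 7 numbers: the opening, from 0 (shut) to 1 (fully open), then the shift along the world's x, y, z normalised to -1 to 1, where 1 is 150 mm, then the turn, a rotation vector about the world's x, y, z normalised to -1 to 1, where 1 is pi rad. A call has 1 to 8 rows; each row is the pose to reach, as a shift and turn from the pose measured when the call began, turning the shorter way round; what a row does not reach only later rows make up. A row lasts 1/8 s, in which the tool goes at most 62.5 mm and 10.7 degrees, less where a joint would pass 70% of its speed; a pose out of reach is approached as far as the arm can. A call with a number of a shift or a turn outside -1 to 1 is refused whole. A call with a gripper value outside its range is refused whole. The fingers move at their own pace and stop on an object; FORCE is the grip in N (left out, the last holds). Time passes only in rows, so rows that repeat a pose let the fingers close. It gives the time, the measured TCP pose, the force and the opening at its end, in the units of the state.
- manip.observe(): the state, without advancing time (a new reading comes with each control period).
- manip.capture(name): name is "side" or "top"; returns a dict with "img" (400x640x3 uint8, blue, green, red), "range_z" (400x640 float32, m along the optical axis (not along the pixel's ray), 0 where there is no reading), "K" (3x3 intrinsics, pixels), "dist" ([k1, k2, p1, p2, k3] as OpenCV has them; the pictures are not rectified), "extrinsics" (4x4, takes a point from camera to world coordinates). Camera axes: x right, y down, z forward; pixel columns grow to the right and rows downward; lengths in m; the calibration is good to about 2 mm. A picture is of the moment at which its call begins.
- manip.finish_job(): hands the job in, once; it reports no verdict.
The state is a dict: "t": time; "joint_pos": joint angles; "dq": joint speeds; "joint_torque": joint torques, N m; "tcp_pos": TCP position; "tcp_rot": TCP orientation; "ft_force": force on the tool from outside, world axes, zero at the start; "wrist_torque": the same for the moment, N m; "grip_width": finger opening in m.
Only numpy, scipy, OpenCV 4.12 (cv2) and the standard library are available. Lean on these libraries where they do the work, as an engineer would, in place of code of your own. Each camera call takes 0.05 s, during which the arm holds its last target.

## Task

Pull the blue-fronted gauge tray out of the grey cabinet to its stop. Take the orange tab on the head of the strap gauge, draw the sprung leg out until the white line on its black head lines up with the red pointer, and only then, holding the leg there, slide the cam lever shut by pulling the same tab towards the tray front as far as it goes. Finish still holding the tab, with the leg at the pointer against its spring (a colleague will fit a strap while you hold it), and leave the things around the cabinet where they are.

Things in the scene. Friction and masses are not known exactly. Their poses are not given: they have to be found in the camera images.
- gauge_cabinet: Grey steel cabinet fixed to the bench, 210 mm deep (x), 340 mm wide (y), 115 mm high, open at the front (its -x side). Origin: centre of its underside; +x points to its back, +y to its left as seen from the robot, z up. Everything below that slides keeps parallel to these axes. The tray, leg, lever and marker points share its axes.
- gauge_tray (a joint): How far the tray is out, m: 0 shut, 0.16 at its stop. Slides along the cabinet's -x, 3 N friction, no spring: it stays where it is left.
- tray_handle (a point): Middle of the steel bar handle on the blue tray front: a round bar 12 mm thick and 110 mm long lying along the cabinet's y, its centre line 55 mm in front of the blue face, 85 mm above the bench and 30 mm below the cabinet's top. The face is 334 mm wide and 96 mm high, its top 108 mm above the bench; nothing lies below the bar.
- gauge_leg (a joint): How far the leg is drawn out of its square tube, m: 0 home, 0.092 at its end stop. It slides along the cabinet's -y (to the right). A spring always pulls it home with 3 to 4 N (friction 0.6 N), so it runs back if let go, also with the cam lever shut (only the strap's tension makes the cam bite).
- leg_index (a point): The white line (2 mm wide) over the rear edge and down the rear (+x) face of the leg's black head; the point lies on that face, 40 mm above the bench and 40 mm behind the tab's centre when the lever is open. The head measures 78 x 32 x 24 mm (x, y, z), its top 46 mm above the bench. The line is at the same y as the tab's centre and moves with the leg.
- mark_tip (a point): Tip of the red pointer that is set on the white scale behind the gauge (between it and the cabinet) and points at the head, 29 mm above the bench, the pointer's bar 3 mm wide in y. The leg is at length when leg_index has the same y as this tip in the cabinet's axes. It rides with the tray, is set at a different place each time (30 to 75 mm of leg travel) and is too stiff to be shifted.
- cam_lever (a joint): Travel of the cam lever across the leg's head, m: 0 open, 0.020 fully shut. It slides along the cabinet's -x (towards the tray front), 3 N friction, stays where it is left; when shut, a green patch shows behind it on the head.
- lever_tab (a point): Centre of the cam lever's orange upright tab, which rides on the leg's head and is the grip for both motions: a post 20 x 20 mm with rounded edges. This point is 76 mm above the bench, its top 97 mm, the plate at its foot 51.5 mm; the gauge round it is lower than 52 mm. Tray at its stop: 77 mm (lever open) to 97 mm (shut) before the cabinet's front, 83 to 63 mm behind the tray's front.
- jar_eyelets: Jar with a black cap, 60 x 60 x 69 mm, loose on the bench to the left of the cabinet. Origin: centre of its underside. Leave alone.
- driver_black: Black screwdriver, 26 x 190 x 25 mm, on the bench to the left. Origin: centre of its underside. Leave alone.
- small_carton_1: Shut brown carton, 61 x 131 x 81 mm, on the bench to the right. Origin: centre of its underside. Leave alone.
- small_carton_2: Shut brown carton, 60 x 121 x 61 mm, on the bench to the right. Origin: centre of its underside. Leave alone.

How it is judged:
By the outcome, as a careful person would: the job done as asked, in the order asked, and still so for the second after the job is handed in, while the arm keeps its last pose, push and grip.
It also fails if it takes over 54 s, if anything falls off the work surface, if the arm or the gripper's body presses on something with over 40 N, if the wrist force passes 120 N, or if a joint passes its speed limit or range.

## Working session

There is one attempt and no reset: what is moved stays moved. The work goes in short steps, Python scripts to look and compute and a shell command to move; the robot and the scene stay as the last step left them, time stands still between calls to the robot, and variables do not carry over. Pictures are saved under pics/ and viewed, and the job is handed in when it is done.

```bash
mkdir -p pics; cat > h.py <<'E'
import numpy as np, cv2
from workcell import manip
def cap(name,fn):
    c=manip.capture(name); cv2.imwrite('pics/'+fn+'.png',c['img']); np.savez('pics/'+fn+'.npz',**{k:np.array(v) for k,v in c.items()}); return c
def load(fn): return dict(np.load('pics/'+fn+'.npz'))
def ray(c,u,v):
    p=cv2.undistortPoints(np.array([[[u,v]]],float),c['K'],c['dist'])[0,0]
    return np.array([p[0],p[1],1.])
def w(c,u,v,z=None):
    d=ray(c,u,v);E=c['extrinsics']
    if z is None: # depth
        r=c['range_z'][int(round(v)),int(round(u))]; return E[:3,:3]@(d*r)+E[:3,3]
    D=E[:3,:3]@d; o=E[:3,3]; return o+D*(z-o[2])/D[2]
def crop(fn,u0,v0,u1,v1,s,out):
    im=cv2.imread('pics/'+fn+'.png')[v0:v1,u0:u1]; cv2.imwrite('pics/'+out+'.png',cv2.resize(im,None,fx=s,fy=s,interpolation=cv2.INTER_CUBIC))
E
python3 - <<'E'
from h import *
np.set_printoptions(precision=4,suppress=True)
s=manip.observe()
for k in s: print(k,s[k])
print(manip.hold_point_z)
for n in ('side','top'):
    c=cap(n,n+'0'); print(c['K'],c['extrinsics'])
E
```

```text
t 0.0
joint_pos [-1.2665  0.418  -0.0103  1.6142  0.0047  1.1107 -0.053 ]
dq [-0.0012  0.0002  0.0008  0.0015  0.0009 -0.0003  0.0006]
joint_torque [ -0.0002 -86.4439   0.6785 -43.4919   0.019    0.0071   0.    ]
tcp_pos [0.2117 0.5877 0.2307]
tcp_rot [[-0.0004  0.3389  0.9408]
 [-0.0012  0.9408 -0.3389]
 [-1.     -0.0012  0.0001]]
ft_force [-0.2136  0.8773 -0.3385]
wrist_torque [ 0.0338 -0.0037 -0.0272]
grip_width 0.08524081499982042
-0.0187
[[393.5588   0.     322.8112]
 [  0.     393.5588 203.5753]
 [  0.       0.       1.    ]] [[-0.9905  0.1045 -0.0895  0.7431]
 [ 0.1376  0.7607 -0.6344  0.7928]
 [ 0.0018 -0.6406 -0.7678  0.9622]
 [ 0.      0.      0.      1.    ]]
[[497.7794   0.     311.4798]
 [  0.     497.7794 203.5643]
 [  0.       0.       1.    ]] [[ 0.0012 -0.9823  0.1874  0.2805]
 [-1.     -0.0007  0.003   0.0599]
 [-0.0028 -0.1874 -0.9823  1.9257]
 [ 0.      0.      0.      1.    ]]
```

View pics/side0.png

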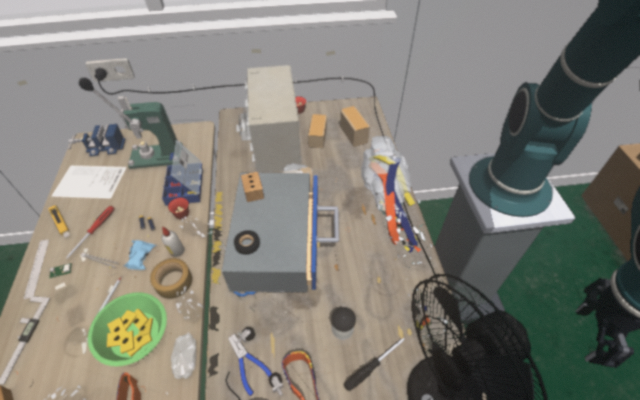

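View pics/top0.png

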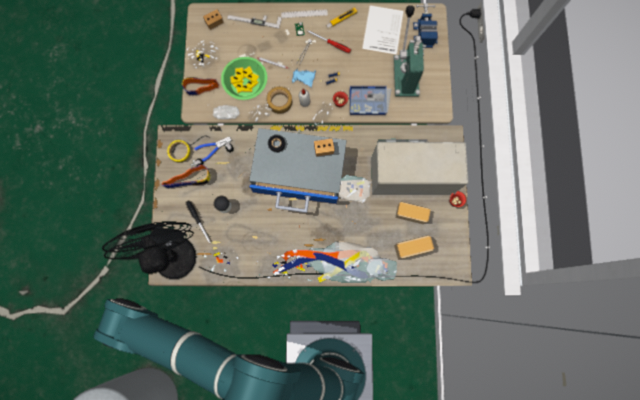

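```bash
python3 - <<'E'
from h import *
np.set_printoptions(precision=4,suppress=True)
crop('side0',200,150,360,310,4,'s0c'); crop('top0',230,120,370,225,5,'t0c')
E
```

```text
(no output)
```

View pics/s0c.png

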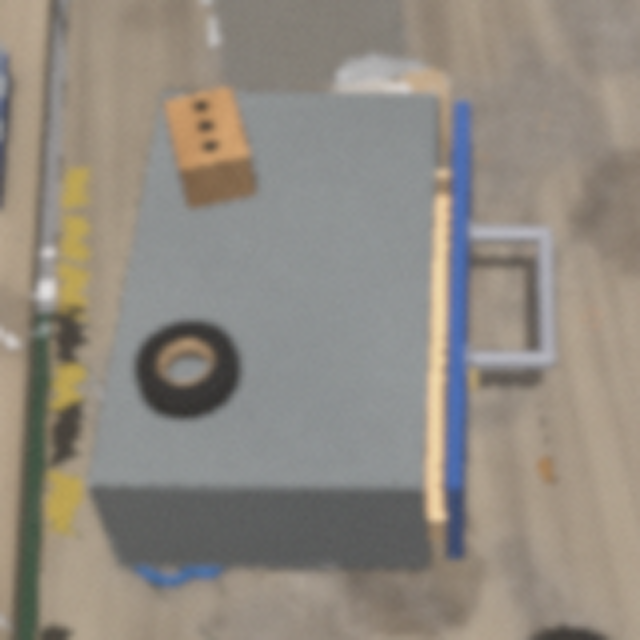

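View pics/t0c.png

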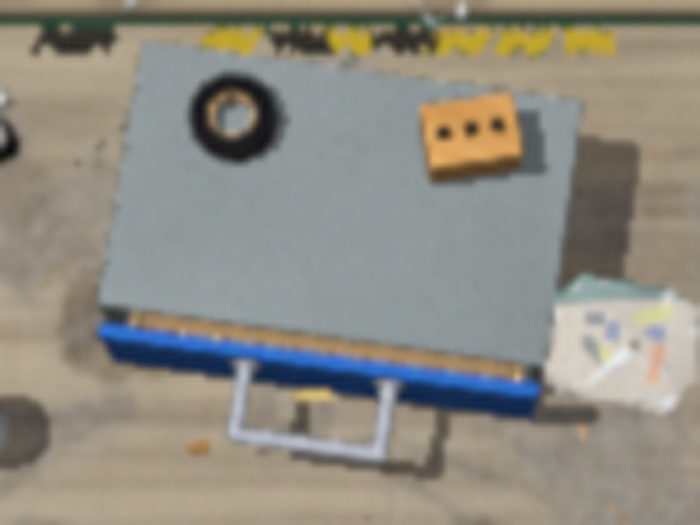

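```bash
python3 - <<'E'
from h import *
np.set_printoptions(precision=4,suppress=True)
t=load('top0'); s=load('side0')
P={}
for n,u,v in [('FL',250,181),('FR',339,192.4),('BL',259,128.4),('BR',346.4,140)]:
    P[n]=w(t,u,v,.115); print('top',n,P[n])
for n,u,v in [('FL',223+84+0,271.3),('FR',309,174),('BL',223,271.5),('BR',241.5,173.5)]: print('side',n,w(s,u,v,.115))
for u,v in [(277.2,207),(306.6,211.4)]: print('top bar',w(t,u,v,.088), w(t,u,v))
for u,v in [(336.5,208),(336,240)]: print('side bar',w(s,u,v,.088), w(s,u,v))
print('face top', w(t,230+100/5,120+330/5,.108),w(t,230+540/5,120+385/5,.108), w(s,200+462/4,150+102/4,.108),w(s,200+455/4,150+490/4,.108))
for n in('FL','BL'):print(n)
y=P['FL']-P['FR']; print(np.linalg.norm(y),np.degrees(np.arctan2(-y[0],y[1])), np.linalg.norm(P['FL']-P['BL']))
y=P['BL']-P['BR']; print(np.linalg.norm(y),np.degrees(np.arctan2(-y[0],y[1])))
E
```

```text
top FL [0.7116 0.2954 0.115 ]
top FR [ 0.6682 -0.0369  0.115 ]
top BL [0.9181 0.2663 0.115 ]
top BR [ 0.8718 -0.0669  0.115 ]
side FL [0.7126 0.302  0.115 ]
side FR [ 0.6695 -0.0269  0.115 ]
side BL [0.9172 0.2748 0.115 ]
side BR [ 0.8698 -0.0566  0.115 ]
top bar [0.6178 0.1942 0.088 ] [0.6176 0.1941 0.0892]
top bar [0.6011 0.0837 0.088 ] [0.6161 0.0848 0.0022]
side bar [0.6046 0.0923 0.088 ] [0.6049 0.0935 0.0895]
side bar [0.6236 0.2016 0.088 ] [0.6232 0.1993 0.0846]
face top [0.694  0.2959 0.108 ] [ 0.6522 -0.0334  0.108 ] [ 0.6502 -0.0248  0.108 ] [0.6962 0.3035 0.108 ]
FL
BL
0.3351602489947919 -7.441244749991743 0.20851651174548672
0.33642529041597347 -7.909771803881774
```

```bash
python3 - <<'E'
from h import *
np.set_printoptions(precision=3,suppress=True)
for n in('top0','side0'):
    c=load(n); R=c['range_z']; vv,uu=np.mgrid[0:400:3,0:640:3]; 
    pts=np.array([w(c,u,v) for u,v in zip(uu.ravel(),vv.ravel()) if R[v,u]>0])
    x,y,z=pts.T
    H=np.full((14,16),-1.)
    for a,b,h in zip(x,y,z):
        i=int((a-.2)//.05); j=int((b+.3)//.05)
        if 0<=i<14 and 0<=j<16: H[i,j]=max(H[i,j],h)
    print(n,'rows x from .2, cols y from -.3'); print(H)
E
```

```text
top0 rows x from .2, cols y from -.3
[[-0.762 -0.758 -0.752 -0.76  -0.752 -0.762 -0.753 -0.762 -0.749 -0.758
  -0.754 -0.758 -0.757  0.662  0.663  0.655]
 [-0.758 -0.764 -0.754 -0.754 -0.747 -0.748 -0.762 -0.759 -0.761 -0.757
  -0.761 -0.765 -0.749 -0.755 -0.76  -0.761]
 [ 0.003  0.012  0.009  0.055  0.06   0.051  0.009  0.007  0.003  0.01
   0.002  0.008  0.012  0.011  0.01   0.011]
 [ 0.046  0.072  0.086  0.099  0.107  0.107  0.078  0.052  0.048  0.073
   0.012  0.007  0.006  0.043  0.045  0.008]
 [ 0.088  0.055  0.077  0.104  0.107  0.109  0.105  0.094  0.079  0.056
   0.013  0.008  0.04   0.015  0.017  0.038]
 [ 0.088  0.013  0.068  0.08   0.078  0.086  0.059  0.047  0.076  0.036
   0.025  0.01   0.011  0.008  0.018  0.381]
 [ 0.009  0.011  0.01   0.009  0.009  0.007  0.007  0.013  0.01   0.011
   0.008  0.006  0.008  0.006  0.01   0.368]
 [ 0.065  0.014  0.006  0.009  0.009  0.01   0.009  0.01   0.011  0.008
   0.008  0.008  0.009  0.009  0.01   0.014]
 [ 0.068  0.006  0.008  0.015  0.008  0.115  0.01   0.094  0.092  0.095
   0.013  0.005  0.014  0.077  0.082  0.01 ]
 [ 0.214  0
[... 1545 characters left out ...]
 0.063  0.002  0.003  0.003  0.003  0.003  0.003  0.091  0.093  0.092
   0.091  0.005  0.002  0.069  0.07   0.003]
 [ 0.21   0.206  0.209  0.059  0.058  0.116  0.117  0.117  0.117  0.115
   0.109  0.109  0.099  0.07   0.07   0.003]
 [ 0.208  0.208  0.208  0.058  0.062  0.118  0.117  0.117  0.117  0.117
   0.117  0.118  0.101  0.002  0.003  0.055]
 [ 0.208  0.208  0.208 -1.    -1.     0.117  0.116  0.118  0.118  0.118
   0.118  0.117  0.003  0.002  0.003  0.052]
 [ 0.21   0.209  0.209 -1.    -1.     0.162  0.162  0.159  0.118  0.134
   0.134  0.116  0.003  0.003  0.003  0.014]
 [ 0.089  0.175  0.004 -1.     0.113  0.16   0.162  0.155  0.118  0.135
   0.133  0.117  0.002  0.023  0.023  0.014]]
```

```bash
python3 - <<'E'
from h import *
np.set_printoptions(precision=0,suppress=True,linewidth=200)
for n in('side0','top0'):
    c=load(n); R=c['range_z']; vv,uu=np.mgrid[100:330,180:480]; 
    pts=np.array([w(c,u,v) for u,v in zip(uu.ravel(),vv.ravel()) if R[v,u]>0])
    H=np.full((20,22),-1.)
    for a,b,h in pts:
        i=int((a-.36)//.015); j=int((b+.0)//.015)
        if 0<=i<20 and 0<=j<22: H[i,j]=max(H[i,j],h*1000)
    print(n)
    for i in range(20): print('%.3f'%(.36+i*.015),H[i].astype(int))
crop('side0',340,120,440,260,5,'clut')
E
```

```text
side0
0.360 [69 57 19  5  2  6  6  3  7  1 53 59 68 62  9 49  8 43 26  8  8  4]
0.375 [74 58 53 43  8  7  7  9  7  6 27 28 66 67  9  3  2  3  3  2  0  3]
0.390 [75 66 57 54 49 -1 -1 -1 56 46 41 65 63 62 15  2  1  3 44  2  2  0]
0.405 [101  99  63  55  81  82  74  72  84  84  44  34  18  16  12   2   2   2  42   1   1   0]
0.420 [99 97 94 92 88 86 83 87 92 91 26 15 45 13  1  2  3 38 37  2  1  2]
0.435 [96 97 98 92 87 84 82 87 92 80 79 67 63 46  1  2 45  3  2  3  1  1]
0.450 [88 86 88 88 86 85 81 71 68 64 43 35  3  2  2 35 38  3  2  3  2  2]
0.465 [70 64 51 54 48 35  4  2 61  2  1 31  2  1  2  1  2  2  4  2  2  3]
0.480 [54  1  3  2  4  2  3  0  1  3  4  2  2  3  3  3  4  2  1  1  1  4]
0.495 [3 1 3 2 3 1 3 1 2 1 2 2 3 1 3 2 4 2 3 3 2 2]
0.510 [1 2 2 3 1 1 2 4 2 1 3 2 2 1 2 1 2 2 1 1 4 3]
0.525 [3 4 4 3 3 4 2 1 3 2 1 3 1 5 2 2 1 3 1 3 1 1]
0.540 [2 2 3 3 3 2 1 1 2 2 2 2 3 3 2 2 2 4 3 4 2 1]
0.555 [2 2 2 2 2 2 2 3 1 2 3 2 3 2 2 1 4 1 4 2 1 1]
0.570 [1 1 4 3 3 3 1 4 2 1 2 0 2 2 1 1 2 3 1 2 3 1]
0.585 [1 0 1 2 2 1 1 3 2 4 1 3 3 1 3 1 3 0 2 2 1 0]
0.600 [ 0 -1  2  3  1 91 92 92 93 93 90 90
[... 1214 characters left out ...]
9  8  9 14 10  5  8]
0.540 [14 10  8 10  7 12  9 11 13 10 12  7 12  6  6  6  6 14 10  6 13  7]
0.555 [10  4 13  7 11  4  6 11 10 10  9  4  7  8 12  7  8  5  7  6 14  9]
0.570 [ 7  7  4  5  9 10  9 13 11  8  6  5 11  6 12  8  9 11 12  8 11 10]
0.585 [ 8  8 10 11  9  9  9  8 13  7 14  6  4 10  7 11 10 12  5  8  4 10]
0.600 [  8   7  12   9   8  97  97  97 100  99  97  96  86  10   9  11   7   9  12   9   6  14]
0.615 [  9   7   9  14   9  97   6  -1   9  91  96  97 102  95   8  12  11   8   7  12   8   3]
0.630 [  1  10   8   7  11  96   7   8  10   9   9   7 101  93  12  11   9   7   9   6   9  13]
0.645 [118 116 115 118 111 112   6  13   8   6   8   7  96  92   6   7   7   7   8  11   8  15]
```

View pics/clut.png

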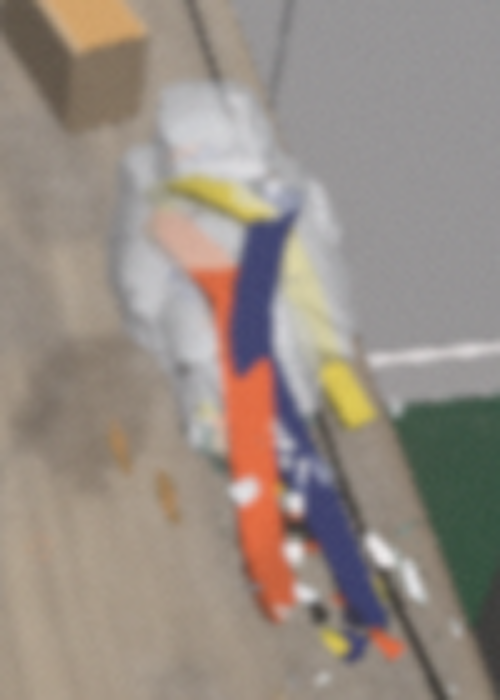

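```bash
python3 - <<'E'
from h import *
np.set_printoptions(precision=3,suppress=True,linewidth=200)
for n in('side0','top0'):
    c=load(n); R=c['range_z']; vv,uu=np.mgrid[0:400:2,0:640:2]; 
    pts=np.array([w(c,u,v) for u,v in zip(uu.ravel(),vv.ravel()) if R[v,u]>0])
    m=(pts[:,2]>.12)&(pts[:,2]<.45)&(pts[:,0]>.3)&(pts[:,0]<.7)&(pts[:,1]>.3)&(pts[:,1]<.9)
    q=pts[m]; print(n,len(q),q.min(0),q.max(0))
    for x in np.arange(.3,.7,.05):
        k=(q[:,0]>=x)&(q[:,0]<x+.05); 
        if k.sum(): print(x, k.sum(), q[k].min(0)[1:],q[k].max(0)[1:])
E
```

```text
side0 2497 [0.366 0.466 0.146] [0.53  0.703 0.437]
0.35 108 [0.55  0.299] [0.627 0.337]
0.39999999999999997 769 [0.54  0.173] [0.703 0.436]
0.44999999999999996 1007 [0.467 0.146] [0.702 0.437]
0.49999999999999994 613 [0.466 0.179] [0.655 0.423]
top0 630 [0.356 0.464 0.121] [0.528 0.744 0.442]
0.35 90 [0.534 0.275] [0.621 0.345]
0.39999999999999997 217 [0.534 0.121] [0.744 0.439]
0.44999999999999996 246 [0.464 0.137] [0.725 0.442]
0.49999999999999994 77 [0.465 0.187] [0.628 0.418]
```

```bash
python3 -m crank '[[0.6,0.1,-0.5,0.1,0,0,-0.06],[0.6,0.27,-0.9,0.15,0,0,-0.12],[0.6,0.33,-1,0.15,0,0,-0.18],[0.6,0.33,-1,0.15,0,0,-0.2]]'; python3 -c "
from h import *
print(manip.observe())"
```

```text
t: 0.6
tcp_pos: [0.2627, 0.4355, 0.2537]
tcp_rot: [[-0.0, 0.831, 0.556], [-0.0, 0.556, -0.831], [-1.0, -0.001, 0.0]]
ft_force: [0.2, 1.6, 0.6]
grip_width: 0.0516
{'t': 0.6, 'joint_pos': array([-1.20710392,  0.18568728,  0.13455767,  1.87694081, -0.02827906,
        1.08132699, -0.47251374]), 'dq': array([-0.07083629,  0.03317931,  0.01592443, -0.03300146, -0.01957572,
       -0.00462391, -0.48395485]), 'joint_torque': array([  3.79463956, -65.17104149,   4.28808287, -40.70454597,
         0.29462214,   0.18623794,   0.75224033]), 'tcp_pos': array([0.26271228, 0.43548587, 0.2537096 ]), 'tcp_rot': array([[-4.29701281e-04,  8.31492998e-01,  5.55535065e-01],
       [-3.99258725e-04,  5.55534930e-01, -8.31493104e-01],
       [-9.99999828e-01, -5.79095874e-04,  9.32667630e-05]]), 'ft_force': array([0.17313747, 1.60054781, 0.59068695]), 'wrist_torque': array([0.07582536, 0.06302155, 0.06190946]), 'grip_width': 0.051616384139679776}
```

```bash
python3 -m crank '[[0.6,0.2,-0.4,0,0,0,-0.06],[0.6,0.5,-0.7,0,0,0,-0.12],[0.6,0.85,-0.95,0,0,0,-0.18],[0.6,1,-1,0,0,0,-0.23]]'; python3 -m crank '[[0.6,0.4,-0.3,0,0,0,0],[0.6,0.8,-0.6,-0.1,0,0,0],[0.6,1,-0.8,-0.2,0,0,0]]'
```

```text
t: 1.1
tcp_pos: [0.4147, 0.2829, 0.2539]
tcp_rot: [[-0.0, 0.99, -0.142], [-0.0, -0.142, -0.99], [-1.0, -0.0, 0.0]]
ft_force: [0.2, 1.3, -0.4]
grip_width: 0.0511
t: 1.48
tcp_pos: [0.558, 0.1692, 0.2268]
tcp_rot: [[0.001, 0.99, -0.141], [0.0, -0.141, -0.99], [-1.0, 0.0, -0.0]]
ft_force: [0.3, 1.6, -1.0]
grip_width: 0.051
```

```bash
python3 -m crank '[[0.6,0.39,0,0,0,0,0],[0.6,0.39,0,-0.3,0,0,0],[0.6,0.39,0,-0.6,0,0,0],[0.6,0.39,0,-0.6,0,0,0]]'; python3 - <<'E'
from h import *
cap('side','s1');cap('top','t1')
crop('side','0'and 0 or 0,0,1,1,1,'x') if 0 else None
crop('side0',0,0,1,1,1,'x')
a=cv2.imread('pics/s1.png')[150:310,240:400]; b=cv2.imread('pics/t1.png')[140:260,230:350]
cv2.imwrite('pics/c1.png',np.hstack([cv2.resize(a,(400,400),interpolation=3),cv2.resize(b,(400,400),interpolation=3)]))
E
```

```text
t: 1.98
tcp_pos: [0.6147, 0.1687, 0.1339]
tcp_rot: [[-0.005, 0.99, -0.141], [-0.002, -0.141, -0.99], [-1.0, -0.005, 0.002]]
ft_force: [-0.5, -0.7, 0.2]
grip_width: 0.0511
```

View pics/c1.png

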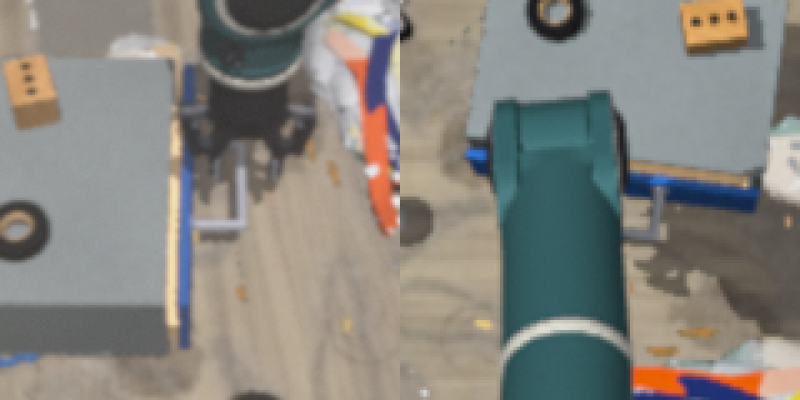

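```bash
python3 -m crank '[[0.6,0.01,0,-0.25,0,0,0],[0.6,0.01,0,-0.43,0,0,0],[0.6,0.01,0,-0.43,0,0,0]]'; python3 -m crank '[[0,0,0,0,0,0,0],[0,0,0,0,0,0,0],[0,0,0,0,0,0,0],[0,0,0,0,0,0,0]]' 60
```

```text
t: 2.45
tcp_pos: [0.6185, 0.1694, 0.0742]
tcp_rot: [[0.001, 0.99, -0.141], [0.0, -0.141, -0.99], [-1.0, 0.001, -0.0]]
ft_force: [-0.8, 0.6, 0.1]
grip_width: 0.0515
t: 2.95
tcp_pos: [0.6194, 0.1697, 0.0761]
tcp_rot: [[0.003, 0.99, -0.141], [0.001, -0.141, -0.99], [-1.0, 0.003, -0.002]]
ft_force: [-4.2, 0.0, 12.6]
grip_width: 0.0097
```

```bash
python3 -m crank '[[0.4,0,0,0,0,0,0],[0.4,0,0,0,0,0,0],[0.4,0,0,-0.08,0,0,0],[0.4,0,0,-0.08,0,0,0]]'; python3 -m crank '[[0,0,0,0,0,0,0],[0,0,0,0,0,0,0],[0,0,0,0,0,0,0]]' 60
```

```text
t: 3.45
tcp_pos: [0.6186, 0.1695, 0.0627]
tcp_rot: [[0.001, 0.99, -0.141], [0.001, -0.141, -0.99], [-1.0, 0.001, -0.001]]
ft_force: [-0.6, -0.9, -0.3]
grip_width: 0.0343
t: 3.82
tcp_pos: [0.6185, 0.1694, 0.0625]
tcp_rot: [[0.001, 0.99, -0.141], [0.001, -0.141, -0.99], [-1.0, 0.001, -0.001]]
ft_force: [2.4, -0.7, -5.4]
grip_width: 0.0101
```

```bash
python3 -m crank '[[0,-0.1,0.013,0,0,0,0],[0,-0.25,0.033,0,0,0,0],[0,-0.4,0.054,0,0,0,0],[0,-0.55,0.074,0,0,0,0],[0,-0.7,0.094,0,0,0,0],[0,-0.75,0.101,0,0,0,0]]'
```

```text
t: 4.58
tcp_pos: [0.5053, 0.1854, 0.0625]
tcp_rot: [[0.001, 0.99, -0.14], [0.001, -0.14, -0.99], [-1.0, 0.001, -0.001]]
ft_force: [4.3, 5.7, -14.0]
grip_width: 0.0101
```

```bash
python3 -m crank '[[0,-0.07,0.01,0,0,0,0],[0,-0.13,0.018,0,0,0,0],[0,-0.19,0.026,0,0,0,0],[0,-0.22,0.03,0,0,0,0]]'
```

```text
t: 5.08
tcp_pos: [0.4721, 0.1901, 0.0625]
tcp_rot: [[0.001, 0.99, -0.14], [0.001, -0.14, -0.99], [-1.0, 0.001, -0.002]]
ft_force: [4.2, 4.0, -11.3]
grip_width: 0.0099
```

```bash
python3 -m crank '[[0,-0.04,0.005,0,0,0,0],[0,-0.08,0.011,0,0,0,0],[0,-0.1,0.013,0,0,0,0]]'; python3 - <<'E'
from h import *
cap('side','s2')
a=cv2.imread('pics/s2.png')[130:310,200:420]; cv2.imwrite('pics/c2.png',cv2.resize(a,None,fx=3.5,fy=3.3,interpolation=3))
E
```

```text
t: 5.45
tcp_pos: [0.4692, 0.1903, 0.0651]
tcp_rot: [[0.025, 0.989, -0.145], [0.003, -0.145, -0.989], [-1.0, 0.024, -0.006]]
ft_force: [93.3, -11.3, -61.5]
grip_width: 0.0098
```

View pics/c2.png

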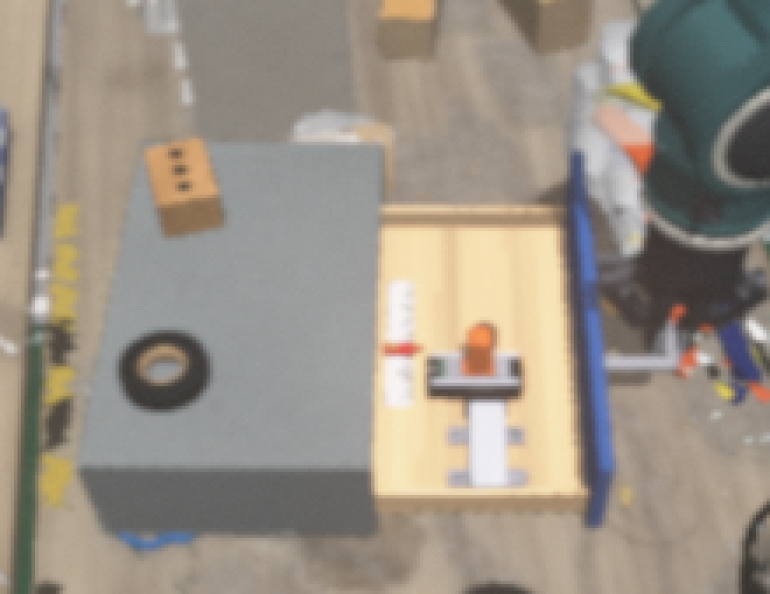

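```bash
python3 -m crank '[[0,0,0,0,0,0,0],[0.35,0,0,0,0,0,0],[0.35,0,0,0,0,0,0],[0.35,0,0,0,0,0,0]]'
```

```text
t: 6.0
tcp_pos: [0.4689, 0.1904, 0.0651]
tcp_rot: [[0.025, 0.989, -0.145], [0.003, -0.145, -0.989], [-1.0, 0.024, -0.006]]
ft_force: [-0.3, 0.1, 0.7]
grip_width: 0.0299
```

```bash
python3 -m crank '[[0.35,0,0,0.3,0,0.008,0],[0.35,0,0,0.7,0,0.008,0],[0.6,0,0,1,0,0.008,0],[0.6,0,0,1,0,0.008,0]]'; python3 - <<'E'
from h import *
cap('side','s3');cap('top','t3')
crop('side' '3' if 0 else 's3',300,180,380,290,6,'s3c')
crop('t3',240,170,340,250,7,'t3c')
E
```

```text
t: 6.5
tcp_pos: [0.47, 0.1911, 0.2182]
tcp_rot: [[0.004, 0.989, -0.145], [0.006, -0.145, -0.989], [-1.0, 0.003, -0.007]]
ft_force: [-0.0, -0.2, -1.6]
grip_width: 0.0509
```

View pics/s3c.png

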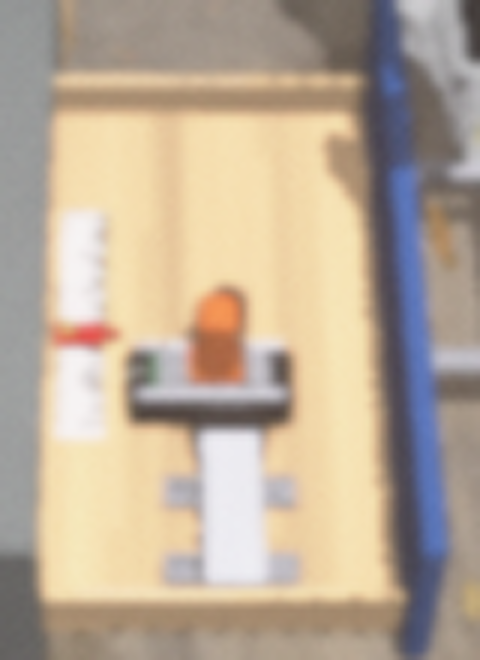

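View pics/t3c.png

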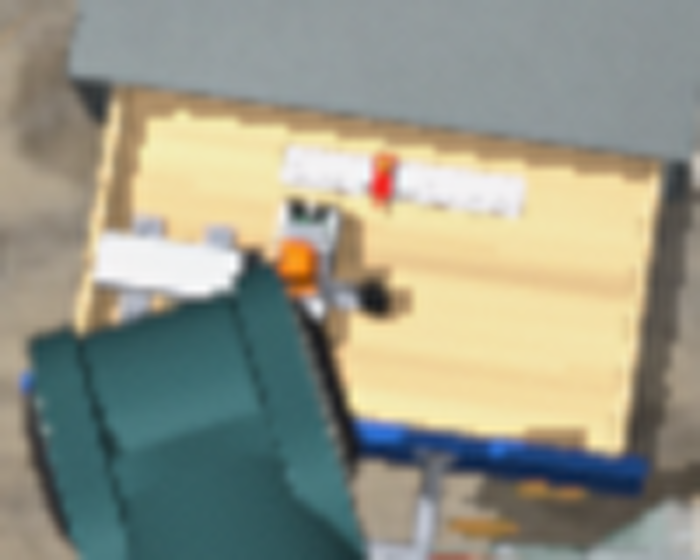

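```bash
cat >> h.py <<'E'
th=np.radians(-7.8); XC=np.array([np.cos(th),np.sin(th)]); YC=np.array([-np.sin(th),np.cos(th)])
def cab(p): return np.array([p[:2]@XC,p[:2]@YC])
E
python3 - <<'E'
from h import *
np.set_printoptions(precision=4,suppress=True)
s=load('s3');t=load('t3')
f=lambda c,x,y,k,o,z: w(c,(x+.5)/k-.5+o[0],(y+.5)/k-.5+o[1],z)
S=lambda x,y,z:f(s,x,y,6,(300,180),z); T=lambda x,y,z:f(t,x,y,7,(240,170),z)
for n,p in dict(tabS=S(220,308,.097),tabT=T(299,257,.097),tipS=S(118,335,.029),tipT=T(383,195,.029),lineT=T(310,213,.046),
  cabFL_T=T(72,75,.115),cabFR_T=T(690,165,.115),trayFR=T(645,462,.108),cabFL_S=S(40,553,.115),
  tubeT0=T(100,258,.04),).items(): print(n,p,cab(p))
E
```

```text
tabS [0.6195 0.1784 0.097 ] [0.5895 0.2608]
tabT [0.6189 0.1746 0.097 ] [0.5895 0.2569]
tipS [0.6611 0.1393 0.029 ] [0.636  0.2277]
tipT [0.6665 0.1326 0.029 ] [0.6424 0.2218]
lineT [0.6529 0.172  0.046 ] [0.6235 0.259 ]
cabFL_T [0.7144 0.296  0.115 ] [0.6676 0.3903]
cabFR_T [ 0.6654 -0.0337  0.115 ] [0.6638 0.0569]
trayFR [ 0.5076 -0.009   0.108 ] [0.5041 0.0599]
cabFL_S [0.7145 0.303  0.115 ] [0.6668 0.3971]
tubeT0 [0.6288 0.2878 0.04  ] [0.5839 0.3705]
```

```bash
python3 -c "
from h import *
s=manip.observe();print(s['joint_pos'],s['tcp_pos'],s['t'])"
```

```text
[-0.87546443  0.24027331  0.49849962  1.93774302 -0.13971778  0.99547332
 -0.45774405] [0.46856378 0.19056362 0.21508725] 6.6
```

```bash
python3 -m crank '[[0.6,0.1,-0.01,0,0,0,0.05],[0.6,0.25,-0.02,0,0,0,0.11],[0.6,0.4,-0.03,0,0,0,0.17],[0.6,0.55,-0.05,0,0,0,0.23],[0.6,0.7,-0.06,0,0,0,0.29],[0.6,0.85,-0.08,0,0,0,0.35],[0.6,0.95,-0.09,0,0,0,0.41],[0.6,1,-0.09,0,0,0,0.46]]'
```

```text
t: 7.6
tcp_pos: [0.6185, 0.1765, 0.213]
tcp_rot: [[-0.006, 0.262, 0.965], [-0.001, 0.965, -0.262], [-1.0, -0.003, -0.006]]
ft_force: [-0.3, -0.2, 0.1]
grip_width: 0.0512
```

```bash
python3 -m crank '[[0.6,0.01,0,-0.2,0,0,0.041],[0.6,0.01,0,-0.45,0,0,0.041],[0.6,0.01,0,-0.6,0,0,0.041],[0.6,0.01,0,-0.6,0,0,0.041]]'; python3 - <<'E'
from h import *
cap('side','s4')
crop('s4',280,150,400,270,5,'s4c')
E
```

```text
t: 8.1
tcp_pos: [0.6183, 0.176, 0.12]
tcp_rot: [[-0.011, 0.136, 0.991], [-0.003, 0.991, -0.136], [-1.0, -0.005, -0.01]]
ft_force: [-0.0, -0.3, 0.3]
grip_width: 0.051
```

View pics/s4c.png

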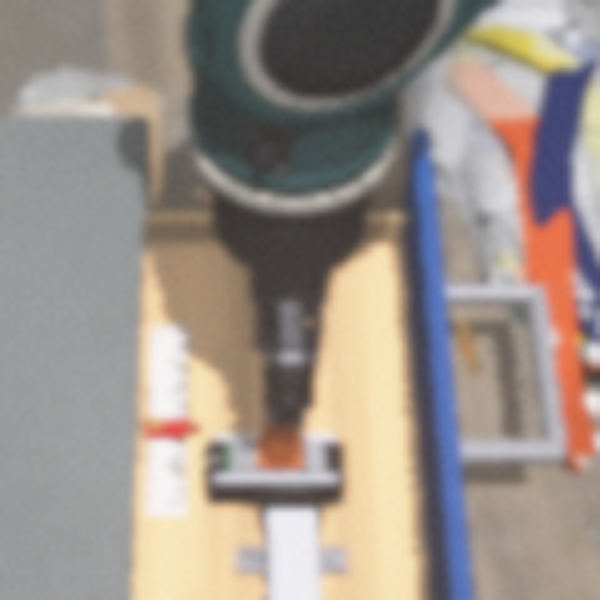

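```bash
cat >> h.py <<'E'
def proj(c,p):
    E=np.linalg.inv(c['extrinsics']); q=E[:3,:3]@np.array(p)+E[:3,3]
    return cv2.projectPoints(q.reshape(1,3),np.zeros(3),np.zeros(3),c['K'],c['dist'])[0].ravel()
E
python3 - <<'E'
from h import *
s=load('s4'); k=lambda p:((proj(s,p)-[280,150]+.5)*5-.5).round()
T=np.array([.6183,.176,.12]); 
for o in (25,30,40): print('fingertip +y',o,k(T+np.array([.0001*o*1.36,.001*o,0])))
print('tab foot front-left face centre if tab at', k([.6183+.00136,.176+.0099,.0515]),k([.6183+.00136,.176+.0099,.097]))
print('meas tab foot', w(s,280+280.5/5-.4,150+470/5-.4,.0515))
E
```

```text
fingertip +y 25 [287. 416.]
fingertip +y 30 [287. 424.]
fingertip +y 40 [288. 440.]
tab foot front-left face centre if tab at [283. 465.] [285. 418.]
meas tab foot [0.62140385 0.1887722  0.0515    ]
```

```bash
python3 -m crank '[[0.6,0.008,0.01,-0.2,0,0,0],[0.6,0.008,0.01,-0.35,0,0,0],[0.6,0.008,0.01,-0.415,0,0,0],[0.6,0.008,0.01,-0.415,0,0,0]]'; python3 -m crank '[[0,0,0,0,0,0,0],[0,0,0,0,0,0,0],[0,0,0,0,0,0,0],[0,0,0,0,0,0,0]]' 50;  python3 - <<'E'
from h import *
cap('side','s5')
crop('s5',280,150,400,270,5,'s5c')
E
```

```text
t: 8.65
tcp_pos: [0.6206, 0.1778, 0.0599]
tcp_rot: [[-0.008, 0.136, 0.991], [-0.003, 0.991, -0.136], [-1.0, -0.004, -0.008]]
ft_force: [-0.2, -0.3, -0.2]
grip_width: 0.0512
t: 9.15
tcp_pos: [0.6212, 0.1774, 0.0611]
tcp_rot: [[-0.007, 0.137, 0.991], [-0.003, 0.991, -0.137], [-1.0, -0.003, -0.007]]
ft_force: [-2.2, -3.5, 8.2]
grip_width: 0.0194
```

View pics/s5c.png

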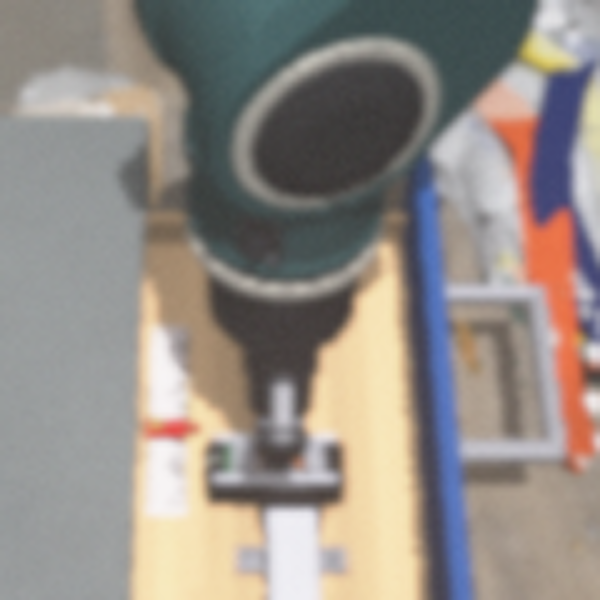

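```bash
python3 -m crank '[[0,-0.006,-0.05,0,0,0,0],[0,-0.012,-0.1,0,0,0,0],[0,-0.018,-0.15,0,0,0,0],[0,-0.024,-0.198,0,0,0,0],[0,-0.024,-0.198,0,0,0,0],[0,-0.024,-0.198,0,0,0,0]]';  python3 - <<'E'
from h import *
cap('side','s6');cap('top','t6')
crop('s6',300,200,380,260,10,'s6c')
crop('t6',250,170,330,230,10,'t6c')
s=manip.observe(); print(cab(s['tcp_pos']),s['ft_force'])
E
```

```text
t: 9.95
tcp_pos: [0.6176, 0.1478, 0.0612]
tcp_rot: [[-0.007, 0.137, 0.991], [-0.002, 0.991, -0.137], [-1.0, -0.003, -0.007]]
ft_force: [-2.7, 2.6, 1.4]
grip_width: 0.0195
[0.59182291 0.23043408] [-3.37002888  3.023419    1.83006171]
```

View pics/s6c.png

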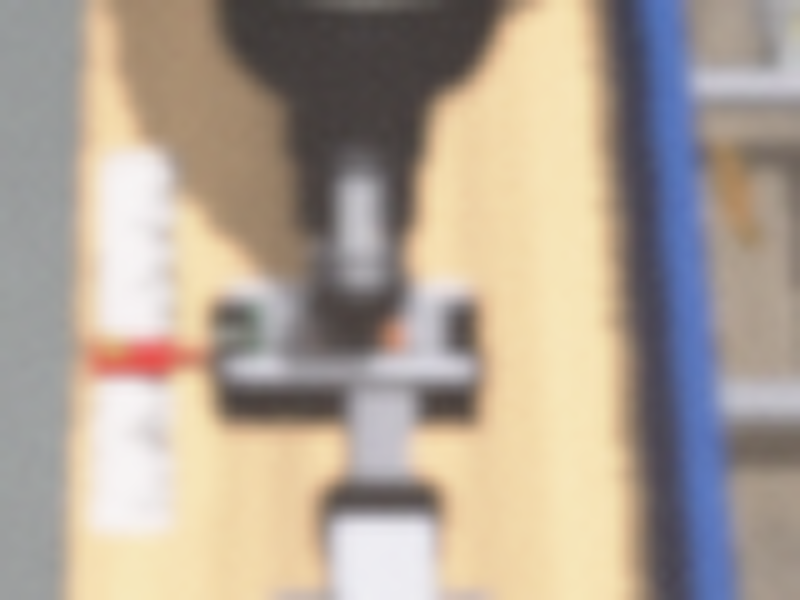

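View pics/t6c.png

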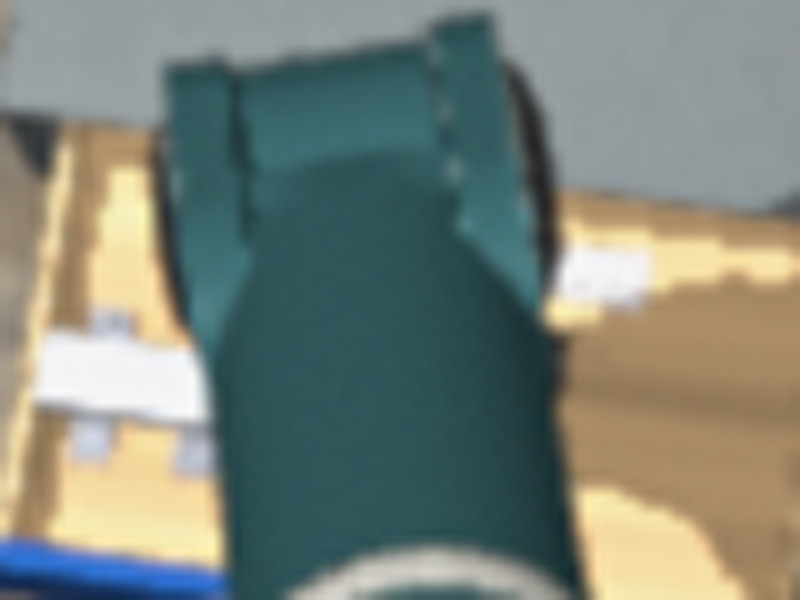

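```bash
python3 - <<'E'
from h import *
s=load('s6'); k=lambda p:((proj(s,p)-[300,200]+.5)*10-.5).round()
o=manip.observe(); T=o['tcp_pos'][:2]
for z in (.046,.040,.029): 
    p=T+.040*XC; print('line',z,k([*p,z]))
for dx,dy in((.04,.016),(-.038,.016),(.04,-.016),(-.038,-.016)): print('headcorner',k([*(T+dx*XC+dy*YC),.046]))
c=lambda x,y,z:w(s,300+(x+.5)/10-.5,200+(y+.5)/10-.5,z)
for q in((200,357),(205,357),(130,358)): p=c(*q,.029); print('tip',p,cab(p)-cab(T))
crop('s6',310,220,350,250,20,'s6d')
E
```

```text
line 0.046 [211. 332.]
line 0.04 [211. 344.]
line 0.029 [212. 366.]
headcorner [211. 378.]
headcorner [487. 378.]
headcorner [212. 287.]
headcorner [482. 287.]
tip [0.66011735 0.13879581 0.029     ] [ 0.04335018 -0.00333422]
tip [0.65868362 0.13899296 0.029     ] [ 0.04190296 -0.00333348]
tip [0.68023215 0.13638793 0.029     ] [ 0.06360566 -0.00298993]
```

View pics/s6d.png

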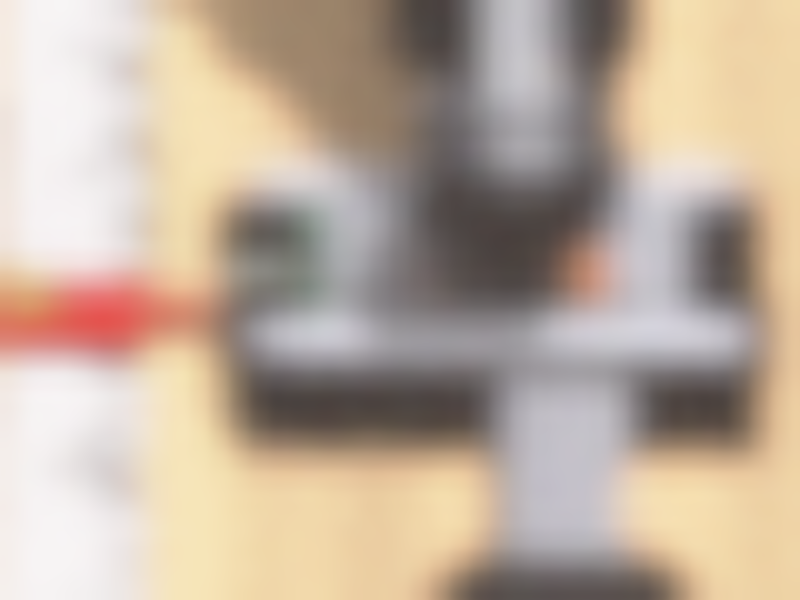

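```bash
cat >> h.py <<'E'
def meas(fn):
    s=load(fn); im=s['img'].astype(float); T=manip.observe()['tcp_pos'][:2]
    red=np.clip(im[...,2]-(im[...,0]+im[...,1])/2-25,0,None)
    for u in range(309,322):
        r=red[225:247,u]
        if r.max()>10:
            v=(r*np.arange(225,247)).sum()/r.sum(); p=w(s,u,v,.029); print('red u',u,round(v,2),r.max().round(),(cab(p)-cab(T)).round(4))
    return s,im,T
E
python3 - <<'E'
from h import *
s,im,T=meas('s6')
print(im[226:246,318:328].mean(2).astype(int)); print(im[226:246,308:322,2].astype(int)-im[226:246,308:322,1].astype(int))
print(np.degrees(th))
E
```

```text
red u 309 234.17 68.0 [ 0.074  -0.0072]
red u 310 235.35 84.0 [ 0.071 -0.003]
red u 311 235.45 88.0 [ 0.0681 -0.0027]
red u 312 235.43 91.0 [ 0.0652 -0.0027]
red u 313 235.35 100.0 [ 0.0623 -0.003 ]
red u 314 235.33 112.0 [ 0.0594 -0.003 ]
red u 315 235.3 114.0 [ 0.0565 -0.0032]
red u 316 235.26 104.0 [ 0.0536 -0.0033]
red u 317 235.15 85.0 [ 0.0507 -0.0037]
red u 318 235.1 70.0 [ 0.0478 -0.0039]
red u 319 235.11 57.0 [ 0.0449 -0.0038]
red u 320 235.34 35.0 [ 0.042 -0.003]
red u 321 236.07 24.0 [ 0.0392 -0.0004]
[[215 217 218 216 212 206 192 166 145 132]
 [212 216 217 216 216 213 207 189 166 146]
 [210 216 215 213 213 216 216 210 194 171]
 [212 213 207 193 187 190 196 199 197 184]
 [210 209 191 156 136 136 143 161 180 185]
 [207 206 180 131 101  95 105 134 167 181]
 [208 206 179 137 115 109 111 130 163 174]
 [201 202 184 155 138 131 125 135 159 168]
 [183 185 170 142 123 119 123 134 156 158]
 [153 155 145 124 120 135 150 164 177 171]
 [159 159 142 125 143 172 190 199 204 195]
 [196 191 165 132 132 156 173 180 182 178]
 [215 209 181 136 108 111 117 124 123 124]
 [220 212 189 140  94  
[... 764 characters left out ...]
  46  57  79  91  95  92  74  56  49  42  22]
 [ 46  74  79  76  94 118 135 137 125 101  82  68  48  25]
 [ 49  80  99 103 109 121 129 131 116  86  66  56  41  21]
 [ 42  57  64  62  62  63  70  73  65  47  35  35  33  20]
 [ 32  27  18  14  13  13  17  22  23  20  20  21  30  21]
 [ 25  17   9   6   5   4   5   6   9  13  17  20  29  22]
 [ 24  15   8   3   3   4   4   5   9  14  18  20  27  24]
 [ 23  14   7   4   3   4   4   6   8  13  17  18  23  27]
 [ 22  13   6   4   4   4   5   5   9  14  17  18  19  28]
 [ 20  12   6   3   4   5   5   8  12  15  17  17  19  22]
 [ 19  13   6   3   4   4   4   6  13  15  18  17  19  21]
 [ 20  12   7   4   3   3   5   5   9  15  18  17  18  21]]
-7.8
```

```bash
python3 - <<'E'
from h import *
t=load('t3'); im=t['img'].astype(float)
red=np.clip(im[...,2]-(im[...,0]+im[...,1])/2-25,0,None)
print(im[196:208,278:292].mean(2).astype(int))
print(red[190:202,288:302].astype(int))
for v in range(191,200):
    r=red[v,288:302]
    if r.max()>10: u=(r*np.arange(288,302)).sum()/r.sum(); p=w(t,u,v,.029); print(v,u.round(2),p.round(4),cab(p).round(4))
for u,v in((283.9,199.5),(283.9,200.5)): p=w(t,u,v,.046); print(p,cab(p))
E
```

```text
[[215 215 216 216 215 221 224 225 226 219 213 232 238 224]
 [215 214 209 204 204 212 217 212 208 200 185 202 225 218]
 [211 212 198 150 134 168 206 193 194 200 198 209 219 219]
 [207 214 215 128  68 117 176 133 127 155 171 201 211 217]
 [207 218 228 134  62  92 131  86 105 171 150 155 176 205]
 [209 222 226 160 120 122 121 107 142 202 142 118 133 167]
 [210 219 216 193 180 178 177 177 176 195 133 114 122 147]
 [208 216 208 194 187 185 189 190 177 178 129 119 124 149]
 [200 198 180 164 158 158 170 183 176 156 120 119 123 148]
 [195 191 160 142 140 140 143 165 178 134 114 117 119 144]
 [182 172 143 140 140 131 112 121 139 104 111 117 116 140]
 [117 119 129 144 144 133 102 113 131  98 114 123 122 140]]
[[ 21  22  21  21  20  20  23  26  26  27  27  26  26  26]
 [  7   9  12  12  14  24  36  36  30  23  22  22  22  23]
 [  0   0   0   0   0  44  83  84  55  21  13  13  16  19]
 [  0   0   0   0   0  49  95  87  37   0   0   0   0   3]
 [  0   0   0   0   0  66 127  84   5   0   0   0   0   0]
 [  0   0   0   0   0  88 167 122   3   0   0   0   0   0]
 [  0   0   0   0  10 120 183 126   5
[... 183 characters left out ...]
13   8   4   7]
 [  0  22  27  19  19  24  26  28  17  15  16  16  17  18]
 [  0  15  20  29  28  24  22  21  18  16  17  18  16  18]]
191 295.46 [0.6921 0.1282 0.029 ] [0.6683 0.2209]
192 295.6 [0.6881 0.1276 0.029 ] [0.6644 0.2198]
193 294.49 [0.6841 0.1319 0.029 ] [0.6599 0.2235]
194 294.1 [0.6801 0.1334 0.029 ] [0.6557 0.2244]
195 294.11 [0.6762 0.1333 0.029 ] [0.6518 0.2239]
196 293.99 [0.6722 0.1337 0.029 ] [0.6478 0.2237]
197 293.88 [0.6682 0.1342 0.029 ] [0.6438 0.2236]
198 292.94 [0.6642 0.1378 0.029 ] [0.6394 0.2266]
199 293.52 [0.6603 0.1355 0.029 ] [0.6358 0.2238]
[0.65489109 0.17185412 0.046     ] [0.62550866 0.25914302]
[0.65096562 0.17180833 0.046     ] [0.62162571 0.2585649 ]
```

```bash
python3 - <<'E'
from h import *
s=load('s6')
for v in (232.7,232.9,233.1): print('line',v,cab(w(s,322.3,v,.046)))
for u,v in((319,235.11),(317,235.15),(315,235.3)):
  for z in(.027,.029,.031): print('tip',u,z,cab(w(s,u,v,z)))
s=load('s3'); im=s['img'].astype(float)
print(im[228:252,318:330].mean(2).astype(int))
E
```

```text
line 232.7 [0.62723049 0.23022068]
line 232.9 [0.62723121 0.23092135]
line 233.1 [0.62723193 0.23162147]
tip 319 0.027 [0.63678453 0.22519028]
tip 319 0.029 [0.63676715 0.22660416]
tip 319 0.031 [0.63674976 0.22801803]
tip 317 0.027 [0.64258626 0.22532922]
tip 317 0.029 [0.64255647 0.2267428 ]
tip 317 0.031 [0.64252669 0.22815638]
tip 315 0.027 [0.64838285 0.22585792]
tip 315 0.029 [0.64834066 0.22727037]
tip 315 0.031 [0.64829848 0.22868282]
[[216 217 217 215 213 209 207 205 203 200 197 198]
 [215 217 216 217 213 209 207 207 204 201 198 198]
 [213 215 218 216 213 210 206 205 205 201 197 198]
 [210 215 216 217 213 209 207 206 203 200 196 198]
 [210 213 217 215 213 210 208 207 203 199 197 198]
 [201 211 215 215 213 210 207 206 204 201 197 196]
 [179 195 208 213 212 210 209 207 206 200 198 194]
 [154 174 199 212 213 211 211 211 208 204 201 196]
 [163 181 201 210 213 212 215 216 214 209 212 208]
 [195 205 208 204 201 202 206 211 210 209 217 217]
 [213 214 205 181 160 158 162 174 186 196 204 206]
 [218 212 190 151 118 110 118 139 169 187 191 192]
 [219 210 182 139 111 104 106 131 165 183 190 190]
 [220 210 186 150 129 122 118 134 164 184 191 191]
 [218 211 191 154 128 115 115 133 164 185 189 188]
 [217 211 182 139 111 108 115 138 165 185 189 187]
 [216 207 176 134 122 138 155 170 185 194 196 196]
 [218 209 177 138 140 167 187 194 198 202 201 203]
 [219 209 179 140 128 145 160 165 166 165 169 167]
 [219 210 181 133 103 101 109 109 109 110 111 109]
 [218 212 185 136  92  79  76  75  76  77  78  77]
 [220 213 192 149 104  83  81  83  81  80  79  76]
 [220 214 202 172 142 131 130 131 130 125 115 108]
 [222 217 210 198 186 184 184 185 183 177 165 156]]
```

```bash
python3 -m crank '[[0,-0.002,-0.015,0,0,0,0],[0,-0.004,-0.03,0,0,0,0],[0,-0.004,-0.03,0,0,0,0],[0,-0.004,-0.03,0,0,0,0]]';  python3 - <<'E'
from h import *
cap('side','s7')
s,im,T=meas('s7')
o=manip.observe(); print(cab(o['tcp_pos']),o['ft_force'])
print(im[226:240,318:328].mean(2).astype(int))
crop('s7',310,220,350,250,20,'s7d')
s3=load('s3')
for v in(241.1,241.3,241.5): print(cab(w(s3,322.3,v,.046)))
E
```

```text
t: 10.55
tcp_pos: [0.617, 0.1433, 0.0612]
tcp_rot: [[-0.007, 0.137, 0.991], [-0.002, 0.991, -0.137], [-1.0, -0.003, -0.007]]
ft_force: [-3.1, 3.7, 1.6]
grip_width: 0.0193
red u 309 234.13 68.0 [ 0.0739 -0.0027]
red u 310 235.35 84.0 [0.071  0.0017]
red u 311 235.45 86.0 [0.0681 0.002 ]
red u 312 235.42 93.0 [0.0652 0.0019]
red u 313 235.37 100.0 [0.0623 0.0017]
red u 314 235.32 112.0 [0.0594 0.0015]
red u 315 235.29 113.0 [0.0565 0.0015]
red u 316 235.27 104.0 [0.0536 0.0014]
red u 317 235.16 86.0 [0.0507 0.001 ]
red u 318 235.14 70.0 [0.0478 0.0009]
red u 319 235.15 60.0 [0.0449 0.001 ]
red u 320 235.15 38.0 [0.042 0.001]
red u 321 236.43 22.0 [0.0391 0.0055]
[0.59184647 0.22578286] [-2.76310438  3.23981773  1.3226739 ]
[[214 218 218 216 216 215 208 192 172 154]
 [212 215 215 211 210 213 213 209 197 181]
 [211 214 206 190 175 172 177 182 192 188]
 [212 211 195 158 126 118 125 147 174 182]
 [209 210 186 142 104  95 105 135 167 176]
 [208 207 181 140 112 108 113 138 165 173]
 [209 206 182 141 117 113 117 138 163 166]
 [200 199 173 130 108 109 116 136 155 152]
 [181 180 153 120 117 132 147 157 163 152]
 [154 154 137 119 131 158 174 179 175 157]
 [162 161 141 116 116 137 149 153 148 139]
 [196 192 166 122  93  98 101 103 103 101]
 [214 209 182 134  89  74  73  75  74  73]
 [220 215 193 147 101  78  74  74  73  74]]
[0.62726029 0.25917996]
[0.62726099 0.25985796]
[0.62726168 0.26053544]
```

View pics/s7d.png

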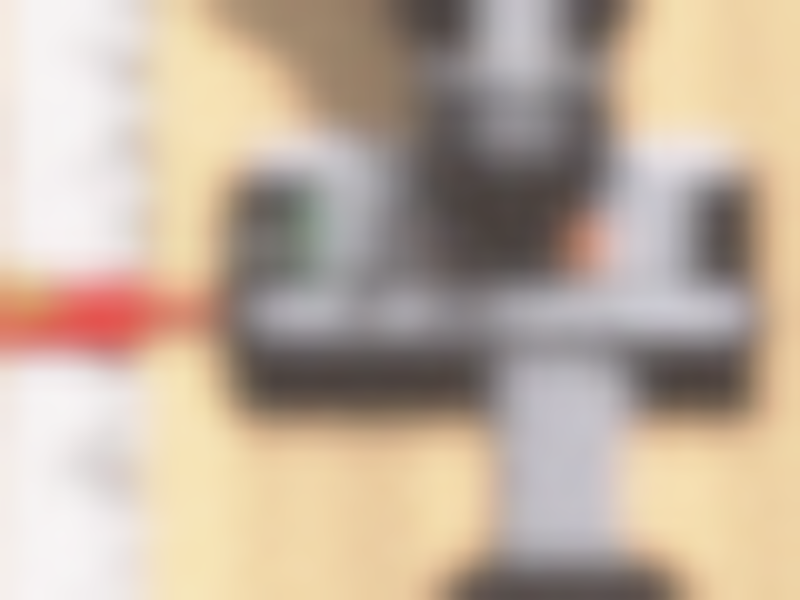

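```bash
python3 -m crank '[[0,-0.03,0.004,0,0,0,0],[0,-0.06,0.008,0,0,0,0],[0,-0.09,0.012,0,0,0,0],[0,-0.11,0.015,0,0,0,0],[0,-0.11,0.015,0,0,0,0]]';  python3 - <<'E'
from h import *
o=manip.observe(); print(cab(o['tcp_pos']),o['ft_force'])
E
```

```text
t: 11.22
tcp_pos: [0.6, 0.1458, 0.0612]
tcp_rot: [[-0.008, 0.136, 0.991], [-0.002, 0.991, -0.136], [-1.0, -0.003, -0.007]]
ft_force: [-0.6, 3.1, -0.5]
grip_width: 0.0191
[0.57470728 0.2258614 ] [-0.62408868  3.09300485 -0.45388748]
```

```bash
python3 -m crank '[[0,-0.014,0.002,0,0,0,0],[0,-0.026,0.0035,0,0,0,0],[0,-0.03,0.004,0,0,0,0],[0,-0.03,0.004,0,0,0,0]]';  python3 - <<'E'
from h import *
o=manip.observe(); print(cab(o['tcp_pos']),o['ft_force'])
E
```

```text
t: 11.72
tcp_pos: [0.5962, 0.1462, 0.0613]
tcp_rot: [[-0.006, 0.137, 0.991], [-0.002, 0.991, -0.137], [-1.0, -0.003, -0.006]]
ft_force: [8.5, 1.8, -7.1]
grip_width: 0.0197
[0.57087507 0.22574794] [ 8.45333733  1.81696594 -7.12576702]
```

```bash
python3 -m crank '[[0,-0.01,0.001,0,0,0,0],[0,-0.014,0.001,0,0,0,0],[0,-0.014,0.001,0,0,0,0]]';  python3 - <<'E'
from h import *
cap('side','s8')
s,im,T=meas('s8')
o=manip.observe(); print(cab(o['tcp_pos']),o['ft_force'])
print(im[226:240,318:328].mean(2).astype(int))
crop('s8',310,220,350,250,20,'s8d')
E
```

```text
t: 12.1
tcp_pos: [0.596, 0.1457, 0.0613]
tcp_rot: [[-0.003, 0.137, 0.991], [-0.003, 0.991, -0.137], [-1.0, -0.003, -0.002]]
ft_force: [17.9, 2.1, -15.8]
grip_width: 0.0191
red u 309 234.06 48.0 [ 0.0952 -0.0024]
red u 310 234.96 70.0 [0.0922 0.0008]
red u 311 235.42 76.0 [0.0893 0.0024]
red u 312 235.52 82.0 [0.0864 0.0028]
red u 313 235.45 93.0 [0.0835 0.0025]
red u 314 235.34 106.0 [0.0806 0.0021]
red u 315 235.26 114.0 [0.0777 0.0019]
red u 316 235.23 114.0 [0.0748 0.0018]
red u 317 235.27 100.0 [0.0719 0.0019]
red u 318 235.88 80.0 [0.069  0.0041]
red u 319 235.47 66.0 [0.0661 0.0026]
red u 320 235.18 52.0 [0.0632 0.0016]
red u 321 235.26 29.0 [0.0603 0.0019]
[0.57062743 0.22525759] [ 17.61312464   1.06429594 -14.33223648]
[[220 218 217 217 216 217 218 217 216 213]
 [222 220 217 212 208 210 212 214 215 213]
 [223 219 213 196 176 166 169 171 174 173]
 [221 219 209 179 137 113 114 120 127 135]
 [216 217 209 176 131 106 103 106 114 118]
 [214 217 209 181 145 127 120 117 115 117]
 [216 216 209 180 144 125 113 113 115 121]
 [201 207 200 168 128 113 114 120 132 142]
 [176 185 178 151 124 134 150 161 170 176]
 [149 158 158 134 125 150 172 181 185 187]
 [153 167 168 142 117 129 144 150 149 150]
 [181 197 193 157 110  94  97  97  97 100]
 [206 213 205 165 113  79  74  73  71  72]
 [221 219 207 171 118  88  79  78  79  79]]
```

View pics/s8d.png

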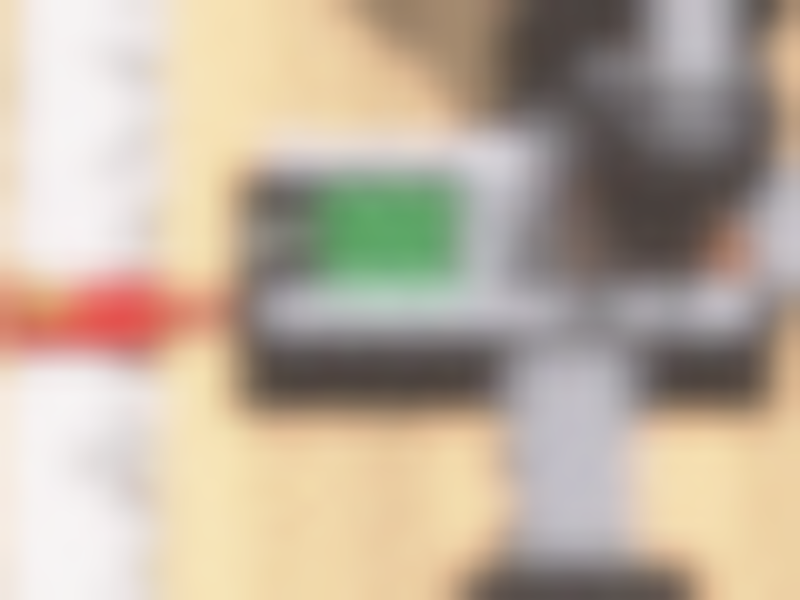

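```bash
python3 -m crank '[[0,-0.01,0.002,0,0,0,0],[0,-0.01,0.002,0,0,0,0],[0,-0.01,0.002,0,0,0,0],[0,-0.01,0.002,0,0,0,0]]';  python3 - <<'E'
from h import *
cap('side','s9'); s,im,T=meas('s9')
o=manip.observe(); print(o['t'],cab(o['tcp_pos']),o['ft_force'],o['grip_width'])
print(im[228:237,320:327].mean(2).astype(int))
crop('s9',290,190,370,250,10,'s9d')
E
```

```text
t: 12.65
tcp_pos: [0.596, 0.1454, 0.0613]
tcp_rot: [[0.001, 0.138, 0.99], [-0.003, 0.99, -0.138], [-1.0, -0.003, 0.001]]
ft_force: [16.9, 1.5, -14.6]
grip_width: 0.0193
red u 309 234.09 48.0 [ 0.0951 -0.002 ]
red u 310 234.99 70.0 [0.0921 0.0012]
red u 311 235.42 76.0 [0.0892 0.0027]
red u 312 235.52 83.0 [0.0863 0.0031]
red u 313 235.45 94.0 [0.0834 0.0028]
red u 314 235.34 105.0 [0.0805 0.0024]
red u 315 235.28 114.0 [0.0776 0.0022]
red u 316 235.24 113.0 [0.0747 0.0021]
red u 317 235.27 101.0 [0.0718 0.0022]
red u 318 235.84 80.0 [0.0689 0.0042]
red u 319 235.43 65.0 [0.066  0.0028]
red u 320 235.25 52.0 [0.0631 0.0021]
red u 321 235.26 30.0 [0.0603 0.0022]
12.7 [0.57072587 0.22495798] [ 16.55537265   1.59632489 -14.8013698 ] 0.019868672659173747
[[214 196 175 168 169 172 173]
 [210 181 138 115 114 119 129]
 [208 175 132 107 103 107 113]
 [209 179 140 123 116 114 117]
 [208 179 138 114 110 108 116]
 [200 167 124 107 110 119 130]
 [179 151 121 127 142 153 162]
 [157 134 123 140 158 167 172]
 [167 143 116 120 132 137 138]]
```

View pics/s9d.png

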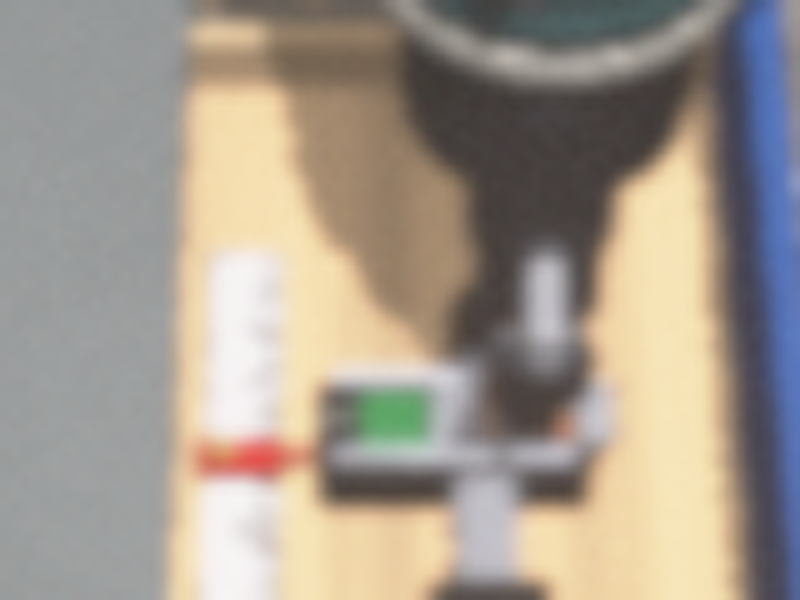

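```bash
python3 -m crank '[[0,-0.01,0.007,0,0,0,0],[0,-0.01,0.007,0,0,0,0],[0,-0.01,0.007,0,0,0,0]]';  python3 - <<'E'
from h import *
cap('side','s10'); s=load('s10'); im=s['img'].astype(float)
o=manip.observe(); print(o['t'],cab(o['tcp_pos']),o['ft_force'],o['grip_width'])
print(im[228:237,320:327].mean(2).astype(int))
E
```

```text
t: 13.08
tcp_pos: [0.5961, 0.1458, 0.0613]
tcp_rot: [[0.004, 0.138, 0.99], [-0.004, 0.99, -0.138], [-1.0, -0.003, 0.004]]
ft_force: [18.4, 0.3, -15.0]
grip_width: 0.0197
13.125 [0.57077798 0.22525526] [ 1.74454816e+01  1.28244497e-02 -1.50271074e+01] 0.019269226818683854
[[213 195 175 168 169 171 174]
 [209 181 137 116 111 118 128]
 [208 175 131 100  94 100 112]
 [210 180 141 114 101 105 114]
 [208 179 140 115 104 105 117]
 [200 168 127 113 114 120 133]
 [180 151 124 133 152 163 170]
 [157 138 124 148 172 182 183]
 [168 141 117 126 142 148 149]]
```

```bash
python3 -m crank '[[0,-0.005,0.004,0,0,0,0],[0,-0.005,0.004,0,0,0,0],[0,-0.005,0.004,0,0,0,0],[0,-0.005,0.004,0,0,0,0]]';  python3 - <<'E'
from h import *
cap('side','s11'); s,im,T=meas('s11')
o=manip.observe(); print(o['t'],cab(o['tcp_pos']),o['ft_force'],o['grip_width'])
print(im[228:237,320:327].mean(2).astype(int))
crop('s11',290,190,370,250,10,'s11d')
E
```

```text
t: 13.62
tcp_pos: [0.5963, 0.1458, 0.0613]
tcp_rot: [[0.006, 0.139, 0.99], [-0.004, 0.99, -0.139], [-1.0, -0.003, 0.006]]
ft_force: [12.8, 1.3, -10.5]
grip_width: 0.0194
red u 309 234.11 48.0 [ 0.0948 -0.0023]
red u 310 235.0 68.0 [0.0918 0.0008]
red u 311 235.44 76.0 [0.0889 0.0024]
red u 312 235.53 82.0 [0.086  0.0027]
red u 313 235.44 93.0 [0.0831 0.0024]
red u 314 235.33 106.0 [0.0802 0.002 ]
red u 315 235.27 113.0 [0.0773 0.0018]
red u 316 235.24 113.0 [0.0744 0.0017]
red u 317 235.27 102.0 [0.0715 0.0018]
red u 318 235.85 80.0 [0.0686 0.0038]
red u 319 235.49 64.0 [0.0657 0.0026]
red u 320 235.18 50.0 [0.0629 0.0015]
red u 321 235.24 28.0 [0.06   0.0017]
13.675 [0.57102114 0.22536251] [ 12.39024265   0.82333725 -10.88797673] 0.01926105517265748
[[214 196 174 166 166 171 173]
 [210 180 136 113 112 118 128]
 [207 173 122  94  92 100 112]
 [207 172 128 104 101 109 116]
 [208 175 134 109 104 108 117]
 [200 167 128 110 114 121 133]
 [180 151 124 134 150 159 170]
 [157 136 124 149 172 181 185]
 [167 141 118 128 144 148 151]]
```

View pics/s11d.png

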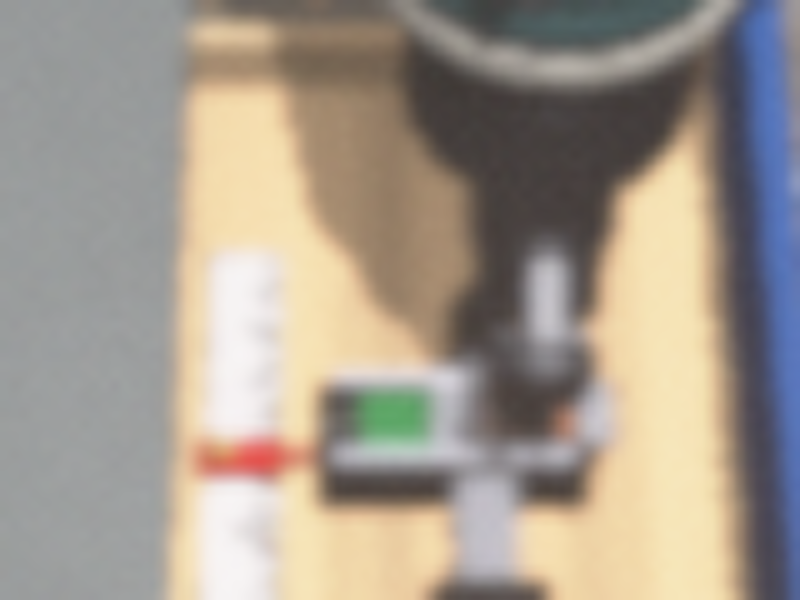

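```bash
python3 -c "
from workcell import manip
print(manip.finish_job())"
```

```text
the job is handed in; nothing more can be done
None
```

I carried out the whole sequence in the order asked and handed it in at about 13.7 s, with the arm still holding the tab. How well the white line meets the pointer is only known to about 1 mm.

- **Tray:** I pulled it out by its handle until it hit the stop. I pulled too hard there: the wrist force reached 93 N (limit 120 N), and I released it straight away. The tray crept about 1–2 mm further while I was pulling the lever, and it rests on its stop now.
- **Leg:** I gripped the tab with the jaws along the leg's direction and drew it out about 34 mm while the lever was still open.
- **Lever:** Only then did I pull the tab towards the tray front. It moved about 21 mm, which is the 20 mm lever travel plus the tray's creep, and then stopped hard. The full green patch shows in the side picture.
- **Last readings:** The grip was 19.3 mm wide on the tab, with about 12 N pulling towards the tray front. Leg travel was about 34.6 mm by the arm's own position.

**Where the checks disagreed:** The side camera put the pointer at about 33–33.5 mm of leg travel, and the top camera put it at about 35–35.5 mm. I held a position between the two. The top camera could not check this again because the arm blocked its view. In the last side picture the white line was too faint to confirm the match more closely.

I planned the path clear of the jar, screwdriver and cartons, and felt no unexpected contact. I did not take a final picture of them to confirm.

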